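# Push a guide roller up its loading ramp and bolt it in

### The arm

A 7-joint arm with a two-finger parallel gripper is mounted at the origin on a cart in front of the work surface, level with it; the furniture and walls round the work are solid. World frame = base frame: x ahead of the robot, y to its left, z up, the work surface at z = 0. Lengths are in mm, angles in rad, forces in N, time in s.
With the tool pointing down it reaches from about 400 to 900 mm from the base axis. Payload 5.5 kg.
Tool frame: the origin (TCP) lies at the very end of the fingers, on their centre line; the grasp point (between the pads) lies arm.grip_point_offset behind it (arm.grip_point_offset is the distance from the TCP to the grasp point, in mm); z points along the fingers, y is the direction in which the jaws open and shut (so a half turn about z gives the same grasp; the last joint's range is limited). The gripper opens to 92 mm and grips with 3 to 60 N. Pads are 19 mm wide; open, the fingers measure 130 mm over their backs; the gripper's body (75 mm by 190 mm) begins 47 mm behind the grasp point.
Start: joints at [0.263, 0.501, -0.427, 1.55, 0.221, 1.138, -0.21], TCP at [650, 0.037, 226.729] pointing down, gripper open.
Joint ranges: [-2.88, 2.88], [-0.31, 2.03], [-1.54, 1.56], [0.2, 2.42], [-1.41, 4.55], [0.19, 2.02], [-2.57, 2.57]. Speed limits (rad/s): [2.57, 2.57, 3.14, 3.14, 3.14, 3.14, 3.14].

### API

Orientations are given as a rotation vector (axis times angle).
In Python, from bench import arm gives the robot as it stands. The module is installed in compiled form; this text tells all that it offers.
- The arm moves only by the tool drive_tool, never from a script. Its argument "targets" is a list of rows, each a list of 5 numbers: the shift along the tool's x, y, z in m, then the turn about the tool's z in rad, then the closure, from 0 (fully open) to 1 (shut). A call has 1 to 8 rows; each row shifts and turns the commanded pose from where the row before left it, along the tool's axes as they then stand; what a row does not reach is not made up. A row lasts 1/10 s, in which the tool goes at most 50 mm and 8.59 degrees, less where a joint would pass 70% of its speed; a pose out of reach is approached as far as the arm can. A call with a gripper value outside its range is refused whole. The fingers move at their own pace and stop on an object; "grip_force" is the grip in N (left out, the last holds). Time passes only in rows, so rows that do not move let the fingers close. It gives the time, the measured TCP pose, the force and the opening at its end, in the units of the state.
- arm.sense(): the state, without advancing time (a new reading comes with each control period).
- arm.camera(name): name is "scene" or "side" or "wrist"; returns a dict with "frame" (480x640x3 uint8, blue, green, red), "z_map" (480x640 float32, mm along the optical axis (not along the pixel's ray), 0 where there is no reading), "fx", "fy", "cx", "cy" (pixels), "rvec" (rotation vector, rad) and "tvec" (3), from world to camera coordinates, as OpenCV has them; the wrist camera has in their place "tool_from_camera" (4x4, takes a point from camera to tool coordinates, whose origin is the TCP and whose axes are the flange's). Camera axes: x right, y down, z forward; pixel columns grow to the right and rows downward; lengths in mm; the calibration is good to about 2 mm. A picture is of the moment at which its call begins: read the wrist's pose just before it.
- arm.sign_off(): hands the job in, once; it reports no verdict.
The state is a dict: "t": time; "q": joint angles; "qd": joint speeds; "tau": joint torques, N m; "position": TCP position; "orientation": TCP orientation; "contact_force": force on the tool from outside, world axes, zero at the start; "moment": the same for the moment, N m; "finger_gap": opening from 0.0 (shut) to 1.0 (fully open).
Only numpy, scipy, OpenCV 4.12 (cv2) and the standard library are available. Lean on these libraries where they do the work, as an engineer would, in place of code of your own. Each camera call takes 0.05 s, during which the arm holds its last target.

### The job

With a fingertip, push the steel roller slowly up the ramp, over the crest and into the seat against the stop, keeping up with it so that it never runs back down; then push the red plate to slide the bolt fully home behind it. Only push: do not pick up or lift the roller, and leave the other things on the bench alone. Finish with the hand clear.

Things in the scene. Friction and masses are not known exactly. Their poses are not given: they have to be found in the camera images.
- ramp: Fixed ramp, 256 long, 112 wide (all mm): dark base, bright running surface between grey side guides, grey stop plate at the high end. Origin on the worktop under its middle; x level up the ramp to the stop, y left as one looks up it, z up. Stands crosswise, uphill about to the robot's left, bolt on the robot's side; place and yaw vary. Guides: inner faces y = +-42, outer +-50, tops 11 over the slope.
- slope (a point): On the running surface above the ramp's origin, height 28 mm; x up the slope, z square to it. In the ramp's frame the surface rises 8 degrees, height 28 + 0.1405 x mm, from x = -124 to the crest at x = 60 (height 36.4). At the foot a lip 9 high over the slope, x = -110 to -101, holds the roller.
- seat (a point): Where the roller's centre lies once seated: 76.5 mm up the ramp from the ramp's origin, height 58 mm. Behind the crest the floor steps down 4 mm into the seat; the rubber-faced stop stands at x = 102 of the ramp, its top 72 mm high.
- roller: Polished steel cylinder, diameter 50, length 80 mm, blue end faces, 0.25 to 0.5 kg, friction about 0.35. Origin at its centre, y along its axis (x and z turn as it rolls). Starts on the slope against the foot lip, centre at x = -86 of the ramp, 41 mm above the worktop. Let go on the slope it runs back; past the crest it drops into the seat and stays.
- bolt (a joint): Travel of the locking bolt, m: 0 = drawn back (starts 0 to 0.006), clear of the channel; 0.032 = fully home, its bar 20 mm into the channel close behind the seated roller on the downhill side. Slides towards the ramp (its -y), takes 2 to 3 N, stays where left. A roller not in the seat bars its way.
- bolt_plate (a point): Middle of the outer face (away from the ramp, its +y) of the bolt's red thumb plate: 26 wide along the ramp, 38 high, 10 thick (mm); moves with the bolt. The steel bar is 11x11. At joint 0 it is at x = 42, y = 110, height 56 in the ramp's frame. Grey bearing block: y = 52 to 70, up to height 63.
- side_cutter: Loose bystander: red-handled side cutter, 125x44x12, lying to the left of the work mm; origin under its middle. Leave it alone.
- relay_0: Loose bystander: white relay with an amber top, 35x28x26 mm; origin under its middle. Leave it alone.
- hex_keys: Loose bystander: red holder with black hex keys, 67x42x9 mm; origin under its middle. Leave it alone.
- pen_blue: Loose bystander: blue pen, 135x13x12, lying to the right mm; origin under its middle. Leave it alone.
- marker_black: Loose bystander: black and yellow marker, 125x22x17, lying to the right mm; origin under its middle. Leave it alone.
Mind the look-alikes: they are no part of the job. Leave any pink or yellow look-alike of the roller alone.

How it is judged (in metres and radians):
On the way, in this order (a step that is already met when the one before it is completed fails the run):
1. the roller lies in the seat against the stop (distance between roller and seat below 0.006 m and angle between the y axis of roller and the y axis of ramp, either way round below 0.1 rad), for 0.3 s.
2. the bolt is pushed home behind it (all of step 1 and value of joint bolt above 0.027 m), for 0.2 s.
At the end, for the whole second after the job is handed in: The roller is at rest in the seat (centre within 6 mm of the seat point, axis within 0.1 rad of straight across) and the bolt is at least 27 of its 32 mm home (all of step 2 and linear speed of roller below 0.02 m/s); the robot touches nothing.
It fails at once if the roller runs on the slope (faster than 0.25 m/s while short of the crest), as it does when it is let go and rolls back, or is shoved (linear speed of roller above 0.25 m/s and x of roller in the frame of ramp below 0.05 m).
It fails at once if the roller is lifted more than 10 mm off the slope (z of roller in the frame of slope above 0.035 m).
It fails at once if the roller leaves the channel (y of roller in the frame of ramp above 0.02 m or y of roller in the frame of ramp below -0.02 m or x of roller in the frame of ramp below -0.12 m).
It fails at once if a bystander is moved more than 20 mm (distance of any of side_cutter, relay_0, hex_keys, pen_blue, marker_black from where it was at the start of the episode above 0.02 m).
It also fails if it takes over 51 s, if anything falls off the work surface, if the arm or the gripper's body presses on something with over 40 N, if the wrist force passes 120 N, or if a joint passes its speed limit or range.

## Working session

There is one attempt and no reset: what is moved stays moved. The work goes in short steps, Python scripts to look and compute and a tool call to move; the robot and the scene stay as the last step left them, time stands still between calls to the robot, and variables do not carry over. Pictures are saved under pics/ and viewed, and the job is handed in when it is done.

Besides the shell and the picture viewer there is one more tool, called in YAML: its name, and indented under it one key for each argument. drive_tool: Moves the arm, as the interface text tells. Its arguments: {"type":"object","properties":{"targets":{"type":"array","items":{"type":"array","items":{"type":"number"}}},"grip_force":{"type":"number"}},"required":["targets"]}

```bash
mkdir -p pics; python3 - <<'E'
from bench import arm
import cv2,numpy as np,pickle
s=arm.sense();print(s['t'],s['position'],s['orientation'],s['finger_gap'],arm.grip_point_offset)
d={}
for n in ["scene","side"]:
    c=arm.camera(n);d[n]=c;cv2.imwrite(f"pics/{n}0.png",c["frame"]);print(n,c['fx'],c['rvec'],c['tvec'])
pickle.dump(d,open('c0.pkl','wb'))
E
```

```text
0.0 [ 6.49338437e+02 -6.37927402e-02  2.25696339e+02] [-2.22048017e+00 -2.22048188e+00  1.98176954e-03] 0.996479289439494 18.8
scene 543.0146350733397 [ 0.89329267 -2.64262161  0.93065211] [ 497.19755811  197.85915513 1211.1942577 ]
side 489.4654367812333 [ 2.10756314 -0.57351279  0.30733137] [-373.73314109  243.35741911  914.2860228 ]
```

View pics/scene0.png

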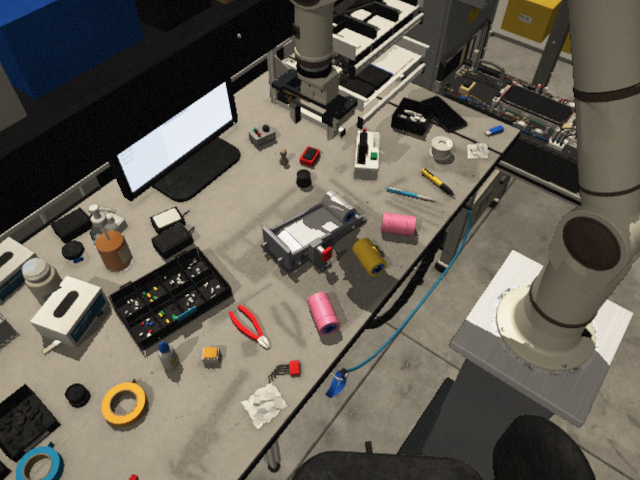

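View pics/side0.png

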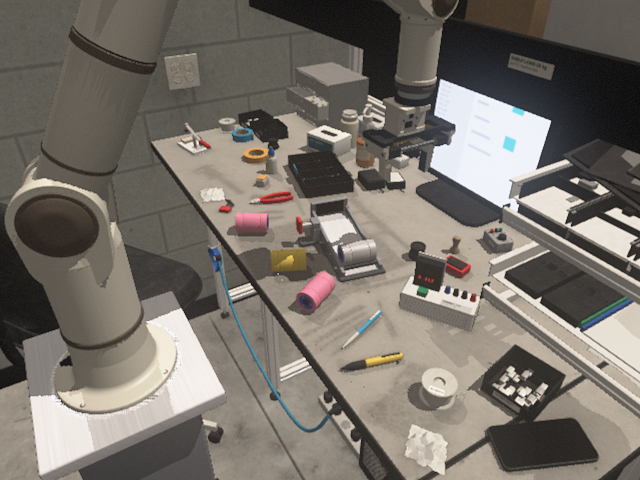

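```bash
python3 - <<'E'
import cv2,pickle
d=pickle.load(open('c0.pkl','rb'))
a=d['scene']['frame'][180:300,240:400];cv2.imwrite('pics/sc.png',cv2.resize(a,None,fx=5,fy=5,interpolation=cv2.INTER_CUBIC))
a=d['side']['frame'][185:295,280:400];cv2.imwrite('pics/si.png',cv2.resize(a,None,fx=5,fy=5,interpolation=cv2.INTER_CUBIC))
E
```

```text
(no output)
```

View pics/sc.png

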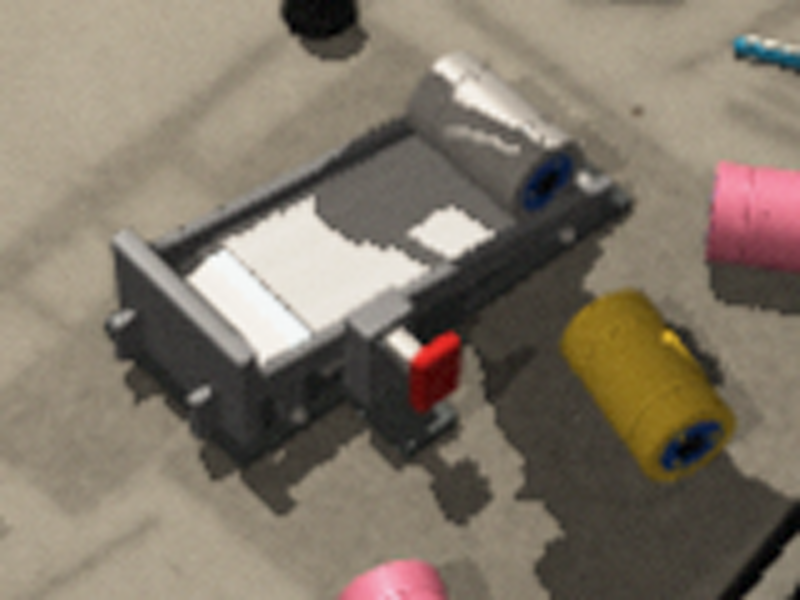

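View pics/si.png

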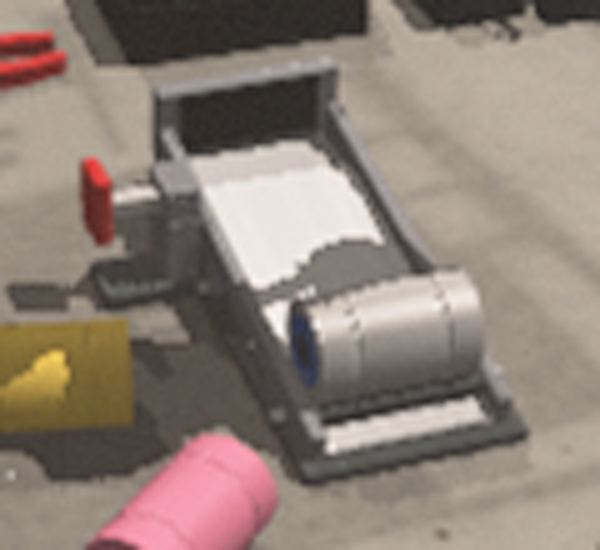

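```bash
cat > h.py <<'E'
import cv2,numpy as np,pickle
from scipy.optimize import least_squares
from scipy.spatial.transform import Rotation as R
def proj(c,P):
    K=np.array([[c['fx'],0,c['cx']],[0,c['fy'],c['cy']],[0,0,1.]])
    return cv2.projectPoints(np.atleast_2d(np.array(P,float)),np.array(c['rvec']),np.array(c['tvec']),K,None)[0][:,0]
def cloud(c):
    v,u=np.mgrid[:480,:640];z=c['z_map'];
    p=np.stack([(u-c['cx'])/c['fx']*z,(v-c['cy'])/c['fy']*z,z],-1)
    M=R.from_rotvec(c['rvec']).as_matrix()
    return (p-np.array(c['tvec']))@M
def r2w(p,P):
    P=np.atleast_2d(np.array(P,float));x,y,a=p[:3]
    return np.c_[x+P[:,0]*np.cos(a)-P[:,1]*np.sin(a),y+P[:,0]*np.sin(a)+P[:,1]*np.cos(a),P[:,2]]
E
python3 - <<'E'
from h import *
d=pickle.load(open('c0.pkl','rb'))
for n,pts in [('scene',[(349.6,216),(327,255),(335,200),(285,230),(310,214)]),('side',[(340,254),(360,250),(345,222)])]:
    C=cloud(d[n])
    for u,v in pts: print(n,u,v,C[int(round(v)),int(round(u))].round(1))
so=lambda u,v:(240+u/5,180+v/5); si=lambda u,v:(280+u/5,185+v/5)
obs=[('scene',so(548,181),(-86,40,41)),('scene',so(438,376),(42,109,56)),('scene',so(225,250),(60,-42,36.4)),
('side',si(303,343),(-86,40,41)),('side',si(325,165),(60,-42,36.4))]
def f(p):
    P=r2w(p,[o[2] for o in obs]); return np.concatenate([proj(d[o[0]],P[i])[0]-o[1] for i,o in enumerate(obs)])
C=cloud(d['scene']);
s=least_squares(f,[650,50,np.pi/2]);print(s.x,s.fun.round(1))
pickle.dump(s.x,open('ramp.pkl','wb'))
p=s.x
for n,ox,oy,w,h in [('scene',240,180,160,120),('side',280,185,120,110)]:
    im=cv2.resize(d[n]['frame'][oy:oy+h,ox:ox+w],None,fx=5,fy=5,interpolation=cv2.INTER_CUBIC)
    def L(a,b,c=(0,255,0)):
        q=(proj(d[n],r2w(p,[a,b]))-[ox,oy])*5; cv2.line(im,*[tuple(int(t) for t in z) for z in q],c,1)
    for y in (42,50,-42,-50): L((-124,y,28-17.4+11),(60,y,36.4+11))
    L((60,-42,36.4),(60,42,36.4)); L((102,-50,72),(102,50,72),(255,255,0))
    L((-128,-56,0),(-128,56,0));L((128,-56,0),(128,56,0));L((-128,56,0),(128,56,0))
    for e in (-40,40):
        t=np.linspace(0,2*np.pi,25)
        for i in range(24): L((-86+25*np.cos(t[i]),e,41+25*np.sin(t[i])),(-86+25*np.cos(t[i+1]),e,41+25*np.sin(t[i+1])),(0,255,255))
    for z in (37,75): L((29,109,z),(55,109,z),(255,0,255))
    cv2.imwrite(f'pics/ov_{n}.png',im)
E
```

```text
scene 349.6 216 [511.4  29.9  38.9]
scene 327 255 [475.4 174.7  59.7]
scene 335 200 [560.1  28.1  63.8]
scene 285 230 [612.2 162.4  36.7]
scene 310 214 [600.   78.6  28.6]
side 340 254 [512.7  38.7  39.6]
side 360 250 [547.    8.4  57.5]
side 345 222 [600.6 152.4  36. ]
[565.64895289 112.99856003   1.39568875] [-0.7  0.6  3.1  2.5 -2.3 -0.3 -0.3  0.9  2.8 -0.1]
```

View pics/ov_scene.png

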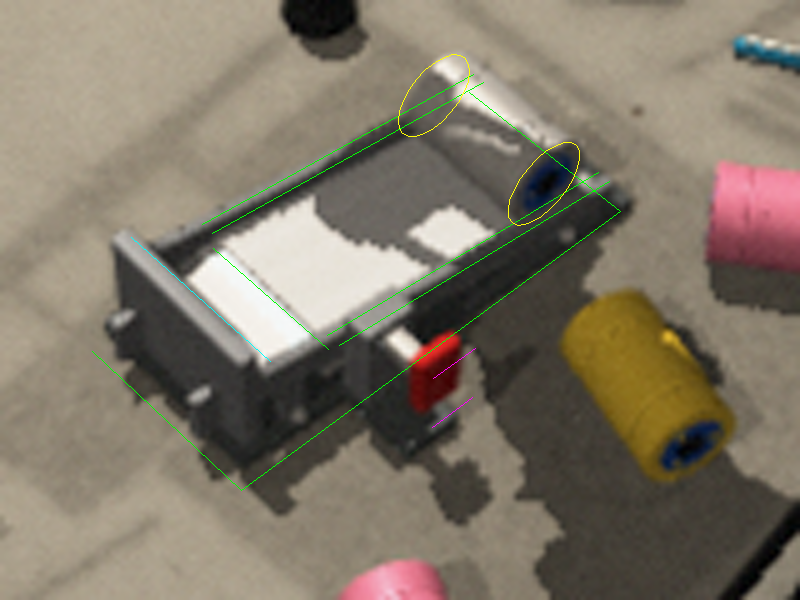

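View pics/ov_side.png

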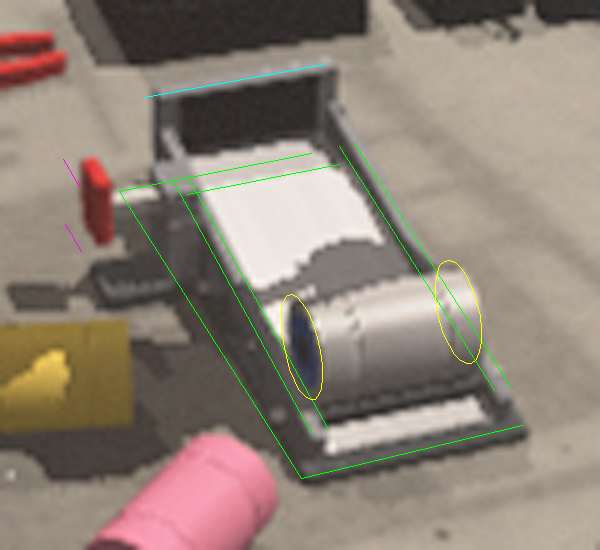

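```bash
cat >> h.py <<'E'
E
python3 - <<'E'
from h import *
d=pickle.load(open('c0.pkl','rb'));p=pickle.load(open('ramp.pkl','rb'))
x0,y0,a=p
for n in ('scene','side'):
    c=d[n];C=cloud(c).reshape(-1,3);f=c['frame'].reshape(-1,3).astype(int)
    ok=c['z_map'].reshape(-1)>0
    dx=C[:,0]-x0;dy=C[:,1]-y0
    L=np.c_[dx*np.cos(a)+dy*np.sin(a),-dx*np.sin(a)+dy*np.cos(a),C[:,2]]
    red=ok&(f[:,2]>120)&(f[:,1]<70)&(f[:,0]<70)&(abs(L[:,0]-42)<40)&(abs(L[:,1]-105)<40)
    q=L[red];print(n,'red n',len(q),np.percentile(q,[3,50,97],axis=0).round(1).tolist())
    m=ok&(abs(L[:,0]+86)<40)&(abs(L[:,1])<36)&(L[:,2]>45)
    q=L[m]
    g=lambda v:np.hypot((q[:,0]-v[0]-v[2]*q[:,1]),q[:,2]-v[1])-25
    s=least_squares(g,[-86,41,0],loss='soft_l1');print('roller n',len(q),s.x.round(3),np.abs(s.fun).mean())
    m=ok&(abs(L[:,0]+86)<22)&(abs(L[:,1])<60)&(L[:,2]>42); q=L[m];print('roller y',np.percentile(q[:,1],[1,2,98,99]).round(1))
    m=ok&(abs(L[:,0]-105)<30)&(abs(L[:,1])<60)&(L[:,2]>55);q=L[m];print('stop',np.percentile(q,[2,50,98],axis=0).round(1).tolist())
    m=ok&(abs(L[:,0]-0)<55)&(abs(L[:,1])<25);q=L[m];A=np.c_[np.ones(len(q)),q[:,:2]];print('slope',np.linalg.lstsq(A,q[:,2],rcond=None)[0].round(3))
    for lo in (-30,-10,10,30):
        m=ok&(abs(L[:,0]-lo)<10)&(abs(L[:,1])<70)&(L[:,2]>28+.1405*lo+7);q=L[m];n1=q[q[:,1]>0,1];n2=q[q[:,1]<0,1];print('guides',lo,[np.percentile(k,[5,50,95]).round(1) for k in (n1,n2) if len(k)])
E
```

```text
scene red n 32 [[30.0, 92.5, 72.9], [42.5, 97.2, 76.1], [54.2, 100.7, 78.8]]
roller n 965 [-9.90570e+01  1.58331e+02 -9.10000e-02] 113.43560386826827
roller y [-59.4 -58.5  39.1  40. ]
stop [[98.2, -53.7, 55.7], [109.3, -1.7, 71.5], [114.0, 43.0, 76.9]]
slope [ 9.921  0.887 -1.964]
guides -30 [array([39.3, 45.9, 48.7]), array([-51.7, -46.6, -41.6])]
guides -10 [array([39.3, 44.5, 48.8]), array([-52.6, -48.6, -44.4])]
guides 10 [array([38.6, 43. , 46.1]), array([-55.2, -47.7, -42.7])]
guides 30 [array([48.9, 59.6, 67.3]), array([-56. , -48.9, -46. ])]
side red n 19 [[28.1, 95.2, 46.6], [30.6, 98.3, 75.0], [46.0, 102.5, 77.7]]
roller n 942 [-9.61550e+01  1.39622e+02  1.13000e-01] 111.48363946679558
roller y [-58.8 -57.2  40.   40.4]
stop [[94.5, -54.2, 55.7], [100.1, -3.8, 68.2], [110.3, 41.9, 76.1]]
slope [-4.40512e+02  3.92300e+00 -3.92000e-01]
guides -30 [array([41.2, 45.7, 48.7]), array([-50.3, -46.3, -43.3])]
guides -10 [array([40.1, 44.4, 47.6]), array([-51.9, -47.2, -43.6])]
guides 10 [array([39.4, 43.5, 46.8]), array([-51.9, -48. , -44.8])]
guides 30 [array([40.2, 57.2, 66.9]), array([-52.8, -48.4, -45.2])]
```

```bash
cat > fit.py <<'E'
from h import *
def loc(C,p):
    x0,y0,a=p;dx=C[:,0]-x0;dy=C[:,1]-y0
    return np.c_[dx*np.cos(a)+dy*np.sin(a),-dx*np.sin(a)+dy*np.cos(a),C[:,2]]
def meas(c,p,verbose=True,rx=-86):
    C=cloud(c).reshape(-1,3);f=c['frame'].reshape(-1,3).astype(int)
    C=C[c['z_map'].reshape(-1)>0];f=f[c['z_map'].reshape(-1)>0];k=(C[:,2]<110)&(C[:,2]>0);C=C[k];f=f[k]
    L=loc(C,p);o={}
    red=(f[:,2]>120)&(f[:,1]<70)&(f[:,0]<70)&(abs(L[:,0]-42)<40)&(abs(L[:,1]-95)<40);q=L[red]
    if len(q):o['red']=np.percentile(q,[5,50,95],axis=0).round(1).tolist()
    m=(abs(L[:,0]-rx)<40)&(abs(L[:,1])<36)&(L[:,2]>45);q=L[m]
    g=lambda v:np.hypot((q[:,0]-v[0]-v[2]*q[:,1]),q[:,2]-v[1])-25
    if len(q)>20:
        s=least_squares(g,[rx,41,0],loss='soft_l1');o['roller']=s.x.round(3).tolist()+[len(q)]
        m=(abs(L[:,0]-s.x[0])<15)&(abs(L[:,1])<60)&(L[:,2]>s.x[1]+6);o['rollery']=np.percentile(L[m,1],[1,50,99]).round(1).tolist()
    m=(abs(L[:,0]-105)<30)&(abs(L[:,1])<60)&(L[:,2]>66);o['stop']=np.percentile(L[m],[2,50,98],axis=0).round(1).tolist()
    P=[]
    for lo in range(-60,25,6):
        for lof in (-46,46):
            m=(abs(L[:,0]-lo)<3)&(abs(L[:,1]-lof)<14)&(L[:,2]>28+.1405*lo+8);
            if m.sum()>3:P.append((lo,np.sign(lof),L[m,1].mean()))
    P=np.array(P)
    if len(P)>5:
        A=np.c_[np.ones(len(P)),P[:,0],P[:,1]];o['guide c,slope,half']=np.linalg.lstsq(A,P[:,2],rcond=None)[0].round(3).tolist()
    m=(abs(L[:,0])<50)&(abs(L[:,1])<25)&(L[:,2]<45);q=L[m]
    if len(q)>10:o['slope']=np.linalg.lstsq(np.c_[np.ones(len(q)),q[:,:2]],q[:,2],rcond=None)[0].round(3).tolist()
    return o
E
python3 - <<'E'
from fit import *
d=pickle.load(open('c0.pkl','rb'));p=pickle.load(open('ramp.pkl','rb'))
for it in range(3):
    O={n:meas(d[n],p) for n in d}
    g=np.mean([O[n]['guide c,slope,half'] for n in O],axis=0); r=np.mean([O[n]['roller'][0] for n in O])
    if it==2:
        for n in O:
            print(n); [print('  ',k,v) for k,v in O[n].items()]
        break
    a=p[2]; off=np.array([r+86,g[0]]); p=np.array([p[0]+off[0]*np.cos(a)-off[1]*np.sin(a),p[1]+off[0]*np.sin(a)+off[1]*np.cos(a),a+g[1]]);print(p)
pickle.dump(p,open('ramp.pkl','wb'))
E
```

```text
[567.01170534 109.3732098    1.37568875]
[567.05532827 109.33604745   1.37368875]
scene
   red [[33.3, 95.8, 73.2], [43.7, 100.2, 76.1], [54.8, 103.5, 78.5]]
   roller [-86.286, 42.075, 0.004, 444]
   rollery [-39.1, 4.7, 40.7]
   stop [[102.3, -49.6, 66.4], [111.0, 1.9, 73.0], [116.7, 46.9, 77.1]]
   guide c,slope,half [-0.65, -0.017, 45.499]
   slope [29.387, 0.146, 0.002]
side
   red [[29.8, 98.6, 46.7], [31.8, 101.4, 75.0], [46.8, 105.3, 77.6]]
   roller [-85.71, 42.53, 0.016, 495]
   rollery [-39.1, 5.5, 40.8]
   stop [[98.7, -50.6, 66.4], [104.6, -0.5, 72.6], [114.2, 45.9, 76.2]]
   guide c,slope,half [0.674, 0.019, 46.488]
   slope [29.694, 0.141, -0.006]
```

```bash
python3 - <<'E'
from fit import *
d=pickle.load(open('c0.pkl','rb'));p=pickle.load(open('ramp.pkl','rb'))
print(r2w(p,[(-146,0,32),(-86,0,41),(42,140,50)]).round(1))
c=d['scene'];C=cloud(c)
for n,u,v in [('pinkR',400,224),('yellow',368,255),('yellow end R',382,250),('pinkL',323,312)]:
    q=C[v-30:v+30,u-30:u+30].reshape(-1,3);k=np.array(c['frame'][v-30:v+30,u-30:u+30].reshape(-1,3),int)
    s=(k[:,2]>90)&(np.ptp(k,axis=1)>60)&(q[:,2]>8)
    L=loc(q[s],p);print(n,s.sum(),np.percentile(L,[3,97],axis=0).round(0).tolist())
E
```

```text
[[538.5 -33.8  32. ]
 [550.2  25.   41. ]
 [438.  177.9  50. ]]
pinkR 630 [[-193.0, 102.0, 28.0], [-47.0, 168.0, 53.0]]
yellow 720 [[-147.0, 114.0, 21.0], [-14.0, 193.0, 53.0]]
yellow end R 975 [[-175.0, 113.0, 23.0], [-15.0, 192.0, 53.0]]
pinkL 709 [[118.0, 159.0, 31.0], [174.0, 235.0, 53.0]]
```

drive_tool:
  targets:
    - [0,0,0,0.1,1]
    - [0,0,0,0.097,1]
    - [0,0,0,0,1]
    - [0,0,0,0,1]
    - [0,0,0,0,1]
    - [0,0,0,0,1]
    - [0,0,0,0,1]
    - [0,0,0,0,1]
  grip_force: 20

```text
t: 0.9
position: [650.0, -0.0, 226.7]
orientation: [-2.429, -1.993, -0.0]
contact_force: [0.0, 0.3, 0.7]
finger_gap: 0.351
```

drive_tool:
  targets:
    - [-0.0138,-0.0257,0.02,0,1]
    - [-0.0138,-0.0257,0.02,0,1]
    - [-0.0137,-0.0257,0.02,0,1]
    - [-0.0137,-0.0257,0.02,0,1]
    - [0,0,0.03,0,1]
    - [0,0,0.03,0,1]
    - [0,0,0,0,1]
    - [0,0,0,0,1]

```text
t: 1.7
position: [538.4, -33.5, 86.9]
orientation: [-2.428, -1.992, 0.001]
contact_force: [1.2, 1.0, 0.6]
finger_gap: 0.005
```

```bash
python3 - <<'E'
from fit import *
from bench import arm
p=pickle.load(open('ramp.pkl','rb'))
s=arm.sense();print(loc(np.array([s['position']]),p).round(1),s['finger_gap'],s['contact_force'])
c=arm.camera('wrist');cv2.imwrite('pics/w1.png',c['frame'])
c=arm.camera('side');cv2.imwrite('pics/s1.png',cv2.resize(c['frame'][100:320,250:500],None,fx=3,fy=2.7))
E
```

```text
[[-1.457e+02  1.000e-01  8.690e+01]] 0.0053832323683298275 [1.21190384 1.0257198  0.62342488]
```

View pics/w1.png

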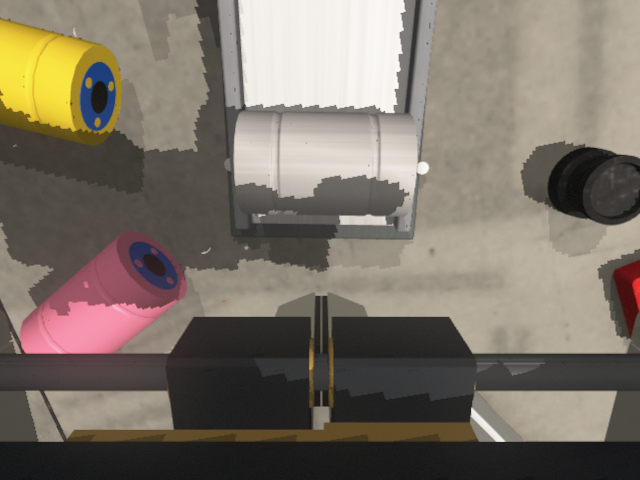

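View pics/s1.png

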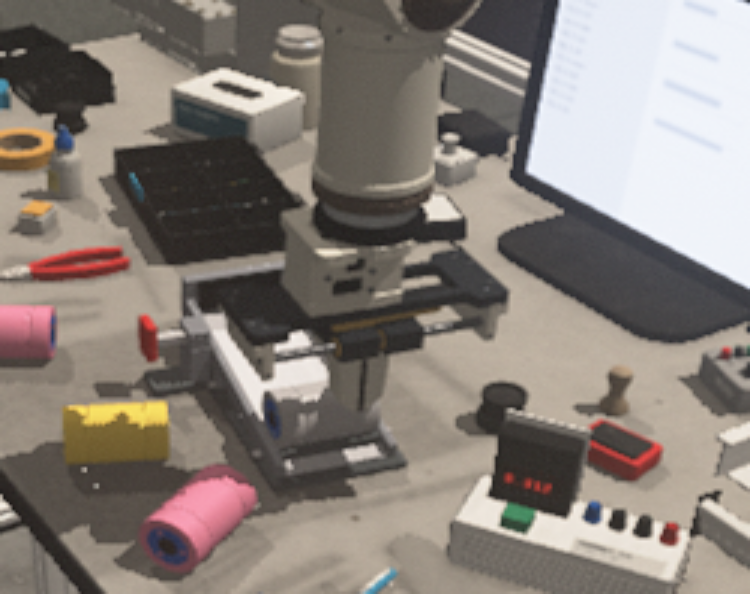

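drive_tool:
  targets:
    - [0,0,0.028,0,1]
    - [0,0,0.026,0,1]
    - [0.008,0,0,0,1]
    - [0.007,0,0,0,1]
    - [0.003,0,0,0,1]
    - [0.002,0,0,0,1]
    - [0.002,0,0,0,1]
    - [0.002,0,0,0,1]

```text
t: 2.6
position: [543.5, -10.5, 33.4]
orientation: [2.429, 1.991, 0.001]
contact_force: [-0.3, -1.8, -0.1]
finger_gap: 0.008
```

```bash
cat > look.py <<'E'
import sys
from fit import *
from bench import arm
p=pickle.load(open('ramp.pkl','rb'))
s=arm.sense();print(s['t'],loc(np.array([s['position']]),p).round(1),np.round(s['contact_force'],1),np.round(s['orientation'],3))
if len(sys.argv)>1:
    c=arm.camera('wrist');cv2.imwrite(f'pics/w{sys.argv[1]}.png',c['frame'])
    c=arm.camera('side');cv2.imwrite(f'pics/s{sys.argv[1]}.png',cv2.resize(c['frame'][160:310,270:420],None,fx=4,fy=4))
E
python3 look.py 2
```

```text
2.6 [[-122.1   -0.4   33.4]] [-0.3 -1.8 -0.1] [2.429e+00 1.991e+00 1.000e-03]
```

View pics/s2.png

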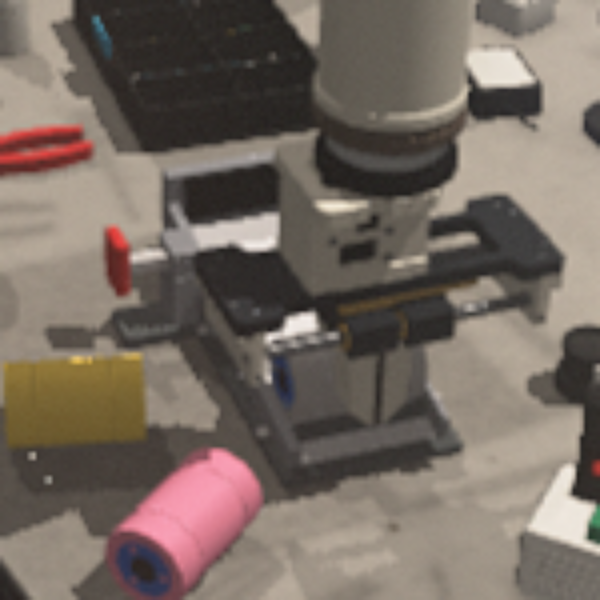

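View pics/w2.png

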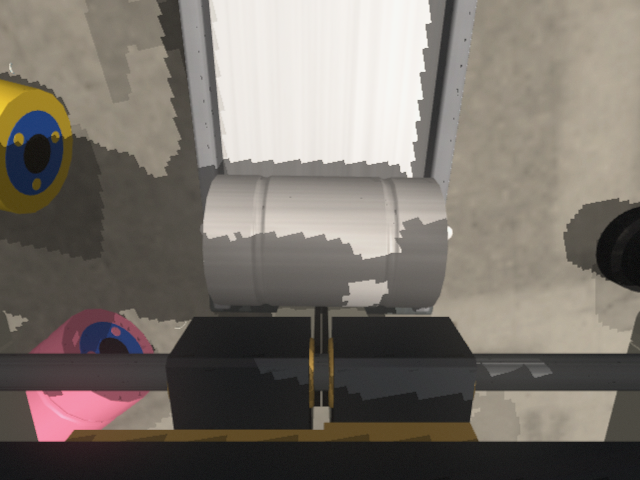

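drive_tool:
  targets:
    - [0.002,0,-0.0003,0,1]
    - [0.002,0,-0.0003,0,1]
    - [0.003,0,-0.0004,0,1]
    - [0.004,0,-0.0006,0,1]
    - [0.004,0,-0.0006,0,1]
    - [0.004,0,-0.0006,0,1]
    - [0.004,0,-0.0006,0,1]
    - [0.004,0,-0.0006,0,1]

```text
t: 3.5
position: [548.4, 16.7, 36.8]
orientation: [-2.429, -1.993, -0.0]
contact_force: [0.1, -0.9, 0.4]
finger_gap: 0.0
```

```bash
python3 look.py 3
```

```text
3.5 [[-94.5   0.1  36.8]] [ 0.1 -0.9  0.4] [-2.429 -1.993 -0.   ]
```

View pics/w3.png

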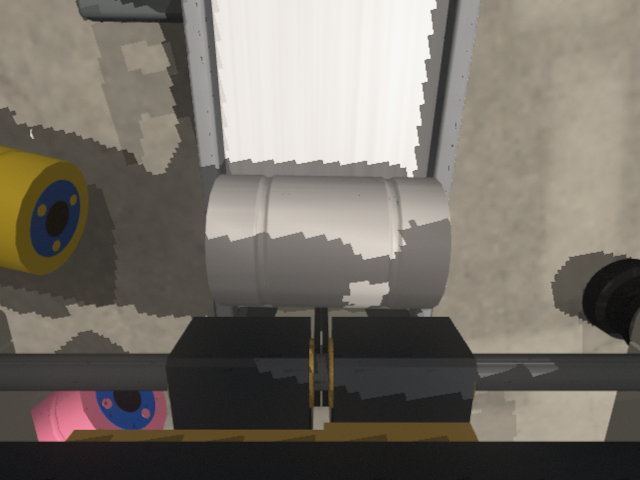

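View pics/s3.png

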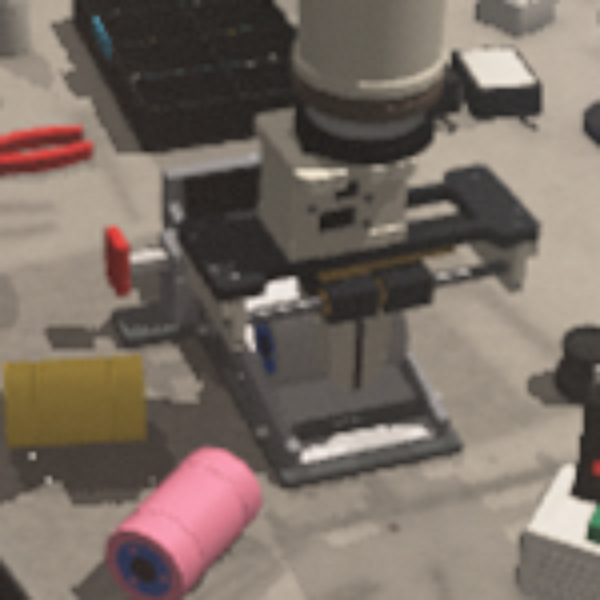

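drive_tool:
  targets:
    - [0.005,0,-0.0007,0,1]
    - [0.005,0,-0.0007,0,1]
    - [0.005,0,-0.0007,0,1]
    - [0.005,0,-0.0007,0,1]
    - [0.005,0,-0.0007,0,1]
    - [0.005,0,-0.0007,0,1]
    - [0.005,0,-0.0007,0,1]
    - [0.005,0,-0.0007,0,1]

```text
t: 4.4
position: [556.3, 55.9, 42.4]
orientation: [-2.429, -1.992, -0.0]
contact_force: [0.1, -2.2, 0.9]
finger_gap: 0.007
```

```bash
python3 look.py 4
```

```text
4.4 [[-54.5   0.1  42.4]] [ 0.1 -2.2  0.9] [-2.429 -1.992 -0.   ]
```

View pics/w4.png

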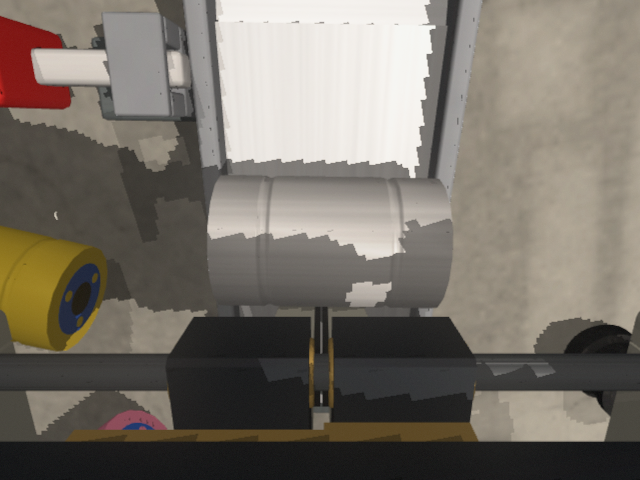

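drive_tool:
  targets:
    - [0.005,0,-0.0007,0,1]
    - [0.005,0,-0.0007,0,1]
    - [0.005,0,-0.0007,0,1]
    - [0.005,0,-0.0007,0,1]
    - [0.005,0,-0.0007,0,1]
    - [0.005,0,-0.0007,0,1]
    - [0.005,0,-0.0007,0,1]
    - [0.005,0,-0.0007,0,1]

```text
t: 5.3
position: [564.1, 95.1, 48.0]
orientation: [-2.429, -1.992, -0.0]
contact_force: [-0.0, -1.1, 0.1]
finger_gap: 0.005
```

```bash
python3 look.py 5
```

```text
5.3 [[-14.5   0.1  48. ]] [-0.  -1.1  0.1] [-2.429 -1.992 -0.   ]
```

View pics/w5.png

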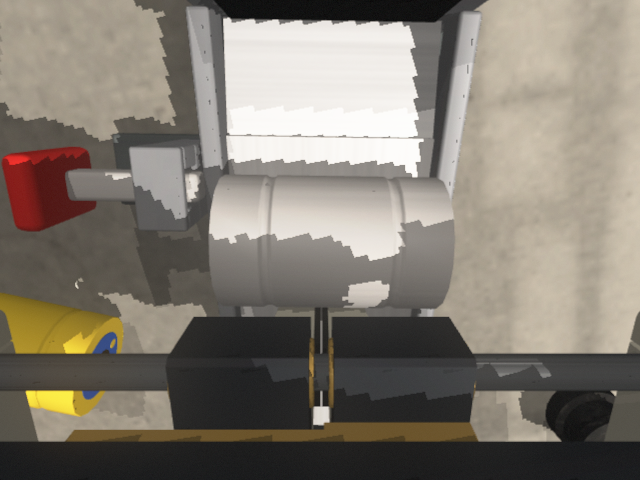

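drive_tool:
  targets:
    - [0.005,0,-0.0007,0,1]
    - [0.005,0,-0.0007,0,1]
    - [0.005,0,-0.0006,0,1]
    - [0.005,0,-0.0005,0,1]
    - [0.005,0,-0.0005,0,1]
    - [0.005,0,0,0,1]
    - [0.004,0,0,0,1]
    - [0.004,0,0,0,1]

```text
t: 6.2
position: [571.5, 132.5, 50.9]
orientation: [-2.429, -1.992, -0.0]
contact_force: [-1.0, -0.4, -0.2]
finger_gap: 0.006
```

```bash
python3 look.py 6
```

```text
6.2 [[23.6  0.2 50.9]] [-1.  -0.4 -0.2] [-2.429 -1.992 -0.   ]
```

View pics/w6.png

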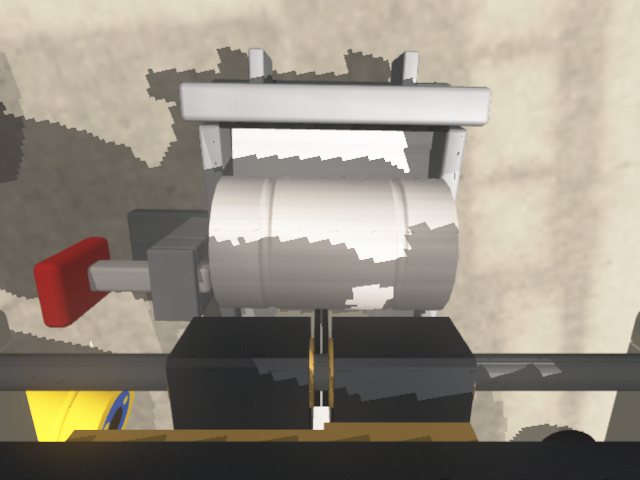

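drive_tool:
  targets:
    - [0.003,0,0,0,1]
    - [0.003,0,0,0,1]
    - [0.003,0,0,0,1]
    - [0.002,0,0,0,1]
    - [0.002,0,0,0,1]
    - [0,0,0,0,1]

```text
t: 6.9
position: [574.1, 145.2, 51.0]
orientation: [-2.429, -1.993, -0.0]
contact_force: [0.4, -1.1, -0.4]
finger_gap: 0.004
```

```bash
python3 look.py 7
```

```text
6.9 [[36.5  0.1 51. ]] [ 0.4 -1.1 -0.4] [-2.429 -1.993 -0.   ]
```

View pics/w7.png

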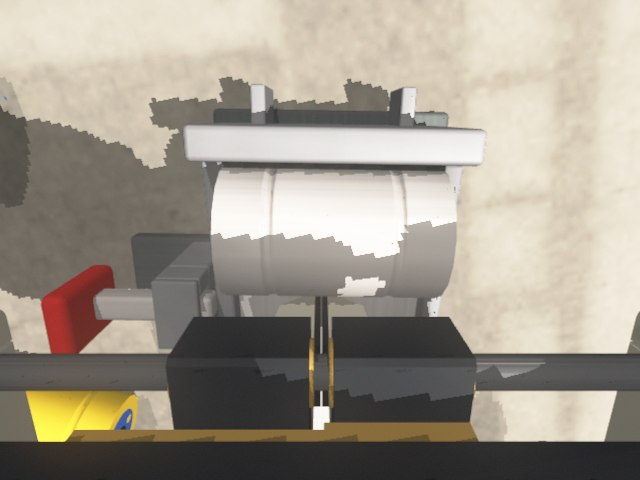

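drive_tool:
  targets:
    - [-0.005,0,0,0,1]
    - [-0.01,0,-0.005,0,1]
    - [0,0,-0.03,0,1]
    - [0,0,-0.03,0,1]
    - [0,-0.02,-0.03,0,1]
    - [0,-0.03,0,0,1]
    - [0,-0.03,0,0,1]
    - [0,0,0,0,1]

```text
t: 7.8
position: [488.6, 145.4, 146.2]
orientation: [-2.426, -1.995, 0.004]
contact_force: [0.8, 0.6, 0.4]
finger_gap: 0.008
```

```bash
python3 look.py 8; python3 - <<'E'
from fit import *
from bench import arm
p=pickle.load(open('ramp.pkl','rb'))
d={n:arm.camera(n) for n in ('scene','side')};pickle.dump(d,open('c1.pkl','wb'))
for n in d:
    o=meas(d[n],p,rx=76);print(n,o)
a=d['scene']['frame'][170:310,220:400];cv2.imwrite('pics/sc8.png',cv2.resize(a,None,fx=4,fy=4))
E
```

```text
7.8 [[ 20.   84.  146.2]] [0.8 0.6 0.4] [-2.426 -1.995  0.004]
scene {'roller': [84.18, 58.216, -0.068, 748], 'rollery': [-42.4, 1.9, 38.8], 'stop': [[76.1, -45.4, 67.2], [95.8, -0.2, 75.8], [115.7, 42.1, 86.1]], 'guide c,slope,half': [-0.211, -0.004, 46.039], 'slope': [29.246, 0.144, 0.003]}
side {'red': [[36.4, 99.0, 74.7], [43.2, 101.9, 75.4], [50.4, 102.6, 76.9]], 'roller': [77.898, 59.926, 0.008, 582], 'rollery': [-40.8, 4.2, 38.8], 'stop': [[75.4, -48.6, 67.1], [104.1, 6.4, 74.6], [114.7, 46.5, 85.4]], 'guide c,slope,half': [0.308, -0.004, 46.195], 'slope': [29.8, 0.141, 0.001]}
```

View pics/w8.png

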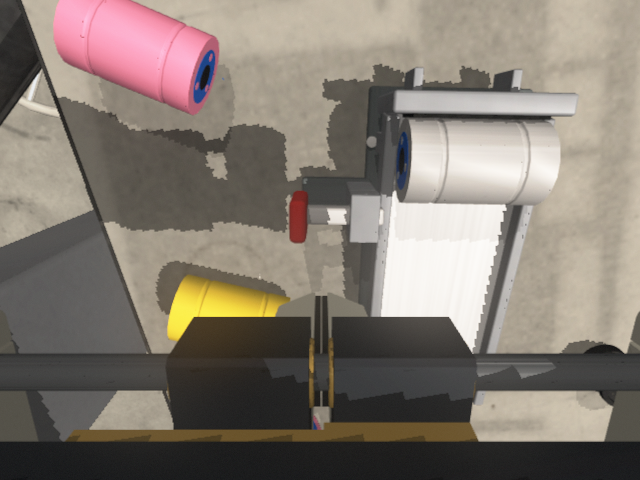

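View pics/sc8.png

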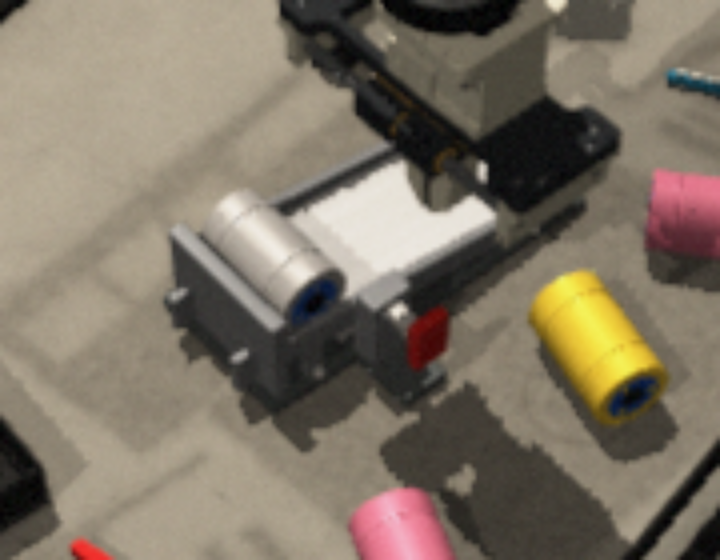

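drive_tool:
  targets:
    - [0.007,-0.02,0,0,1]
    - [0.008,-0.02,0,0,1]
    - [0.007,-0.018,0,0,1]
    - [0,0,0.03,0,1]
    - [0,0,0.03,0,1]
    - [0,0,0.02,0,1]
    - [0,0,0.012,0,1]
    - [0,0,0,0,1]

```text
t: 8.8
position: [439.5, 177.9, 52.4]
orientation: [-2.429, -1.991, 0.004]
contact_force: [0.0, 0.3, 0.2]
finger_gap: 0.009
```

```bash
python3 look.py 9
```

```text
8.8 [[ 42.2 138.5  52.4]] [0.  0.3 0.2] [-2.429 -1.991  0.004]
```

View pics/w9.png

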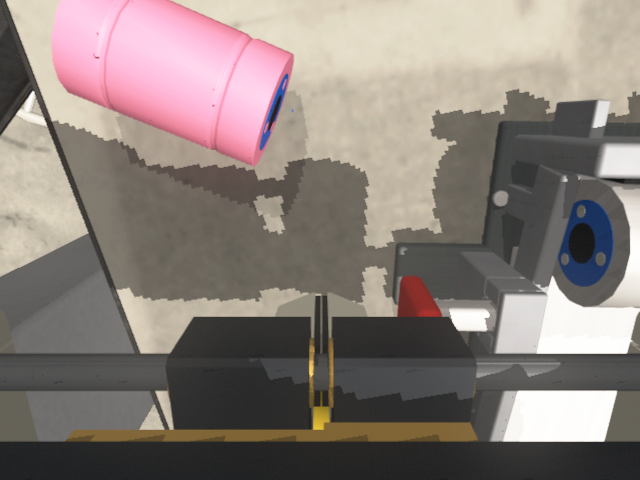

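View pics/s9.png

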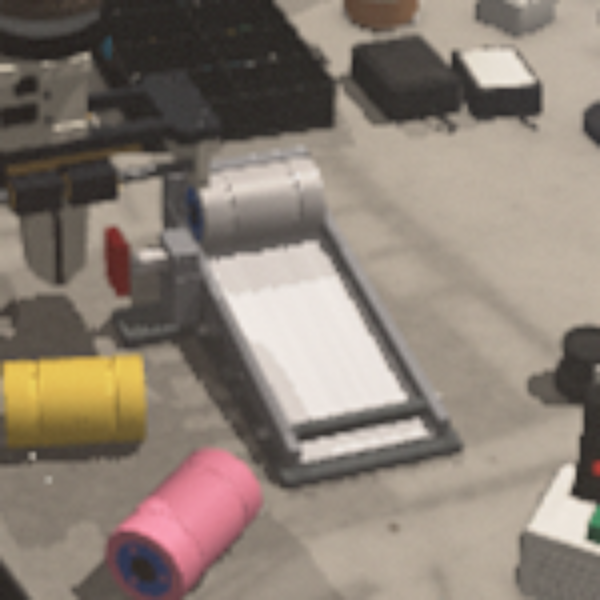

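drive_tool:
  targets:
    - [0,0.005,0,0,1]
    - [0,0.005,0,0,1]
    - [0,0.005,0,0,1]
    - [0,0.004,0,0,1]
    - [0,0.004,0,0,1]
    - [0,0.004,0,0,1]
    - [0,0.004,0,0,1]
    - [0,0.003,0,0,1]

```text
t: 9.7
position: [473.6, 171.7, 53.9]
orientation: [-2.429, -1.992, 0.001]
contact_force: [-3.4, -0.4, 2.7]
finger_gap: 0.002
```

```bash
python3 look.py 10
```

```text
9.7 [[ 42.9 103.9  53.9]] [-3.4 -0.4  2.7] [-2.429e+00 -1.992e+00  1.000e-03]
```

View pics/w10.png

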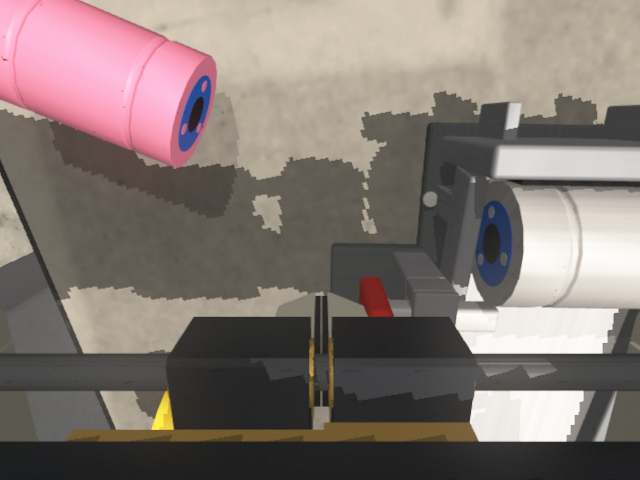

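View pics/s10.png

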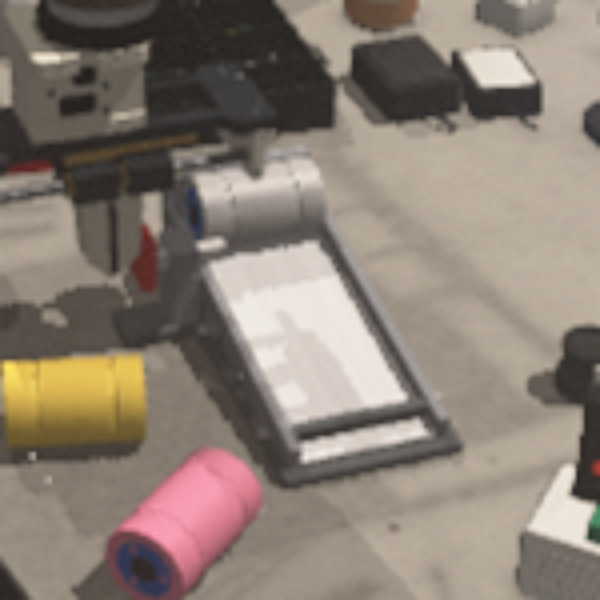

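drive_tool:
  targets:
    - [0,0.003,0,0,1]
    - [0,0.002,0,0,1]
    - [0,0.002,0,0,1]
    - [0,0.002,0,0,1]
    - [0,0,0,0,1]

```text
t: 10.3
position: [482.6, 169.9, 53.9]
orientation: [2.429, 1.992, 0.0]
contact_force: [-1.5, -0.5, -0.3]
finger_gap: -0.001
```

```bash
python3 look.py 11
```

```text
10.3 [[42.9 94.7 53.9]] [-1.5 -0.5 -0.3] [2.429 1.992 0.   ]
```

View pics/w11.png

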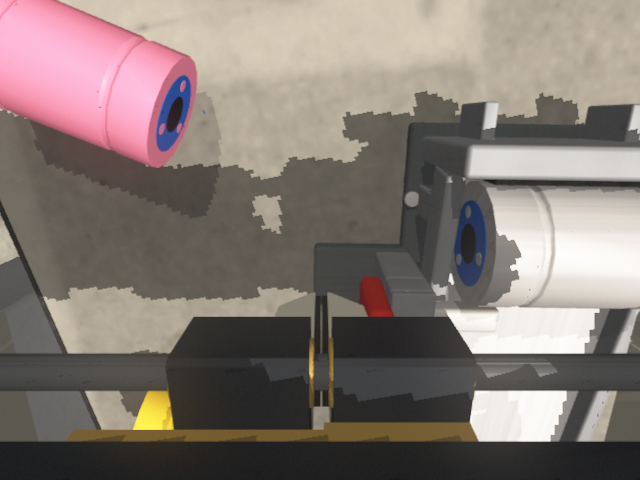

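drive_tool:
  targets:
    - [0,0.002,0,0,1]
    - [0,0.001,0,0,1]
    - [0,0.001,0,0,1]
    - [0,0,0,0,1]

```text
t: 10.8
position: [485.2, 169.5, 53.8]
orientation: [-2.428, -1.992, 0.002]
contact_force: [-3.4, -0.1, 2.6]
finger_gap: 0.006
```

```bash
python3 look.py 12
```

```text
10.8 [[43.  92.1 53.8]] [-3.4 -0.1  2.6] [-2.428e+00 -1.992e+00  2.000e-03]
```

View pics/w12.png

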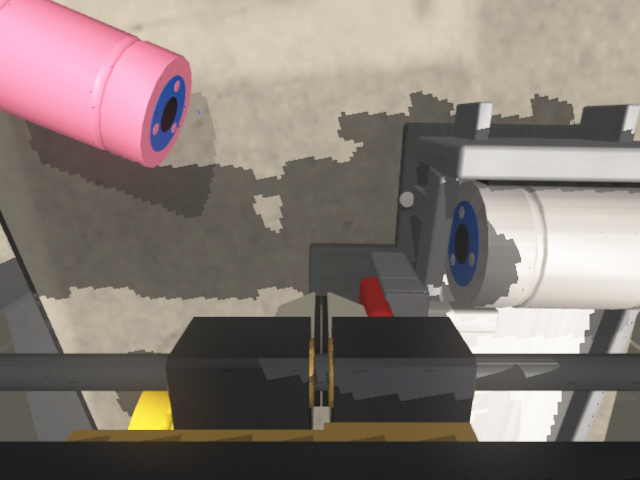

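drive_tool:
  targets:
    - [0,0.002,0,0,1]
    - [0,0.002,0,0,1]
    - [0,0.001,0,0,1]
    - [0,0,0,0,1]

```text
t: 11.3
position: [485.3, 169.4, 53.4]
orientation: [-2.423, -1.992, 0.013]
contact_force: [-17.0, 2.1, 13.3]
finger_gap: 0.003
```

```bash
python3 look.py 13
```

```text
11.3 [[42.9 92.  53.4]] [-17.    2.1  13.3] [-2.423 -1.992  0.013]
```

View pics/w13.png

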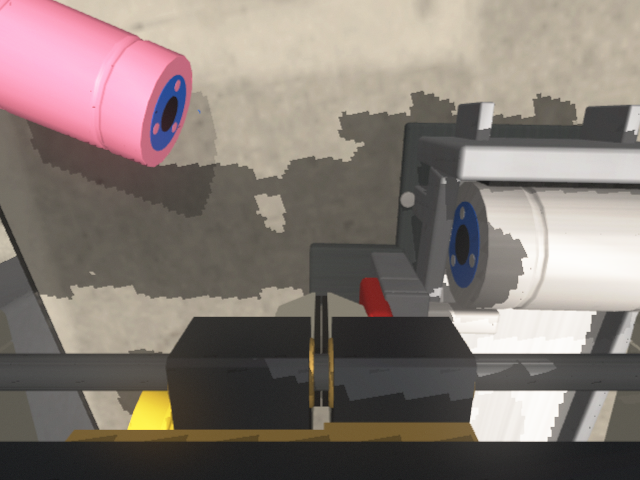

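The travel has ended at a hard stop (21 N), so the bolt is home. I'll back off, rise and check.

drive_tool:
  targets:
    - [0,-0.006,0,0,1]
    - [0,-0.012,0,0,1]
    - [0,-0.02,0,0,1]
    - [0,0,-0.04,0,1]
    - [0,0,-0.045,0,1]
    - [-0.03,-0.02,-0.045,0,1]
    - [-0.04,0,-0.02,0,1]
    - [0,0,0,0,1]

```text
t: 12.2
position: [425.5, 110.1, 200.8]
orientation: [2.43, 1.981, 0.006]
contact_force: [1.0, -0.4, -0.6]
finger_gap: 0.009
```

```bash
python3 look.py 14; python3 - <<'E'
from fit import *
from bench import arm
p=pickle.load(open('ramp.pkl','rb'))
d={n:arm.camera(n) for n in ('scene','side')}
for n in d:
    o=meas(d[n],p,rx=76);print(n,{k:o.get(k) for k in('red','roller','rollery')})
a=d['scene']['frame'][170:310,220:400];cv2.imwrite('pics/sc14.png',cv2.resize(a,None,fx=4,fy=4))
E
```

```text
12.2 [[-27.  139.  200.8]] [ 1.  -0.4 -0.6] [2.43  1.981 0.006]
scene {'red': [[33.3, 68.6, 72.3], [44.0, 72.2, 76.7], [54.7, 74.7, 80.0]], 'roller': [81.777, 59.036, -0.103, 765], 'rollery': [-43.4, 1.0, 39.0]}
side {'red': [[29.9, 70.6, 72.9], [38.3, 74.2, 76.2], [46.9, 77.0, 78.9]], 'roller': [77.603, 59.914, 0.005, 591], 'rollery': [-39.8, 3.4, 38.6]}
```

View pics/w14.png

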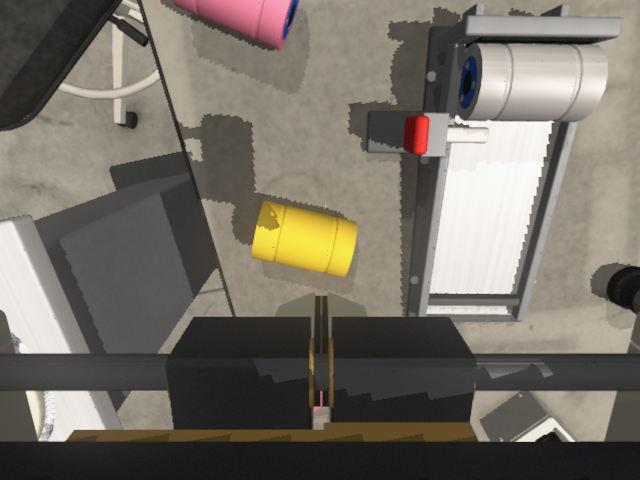

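View pics/sc14.png

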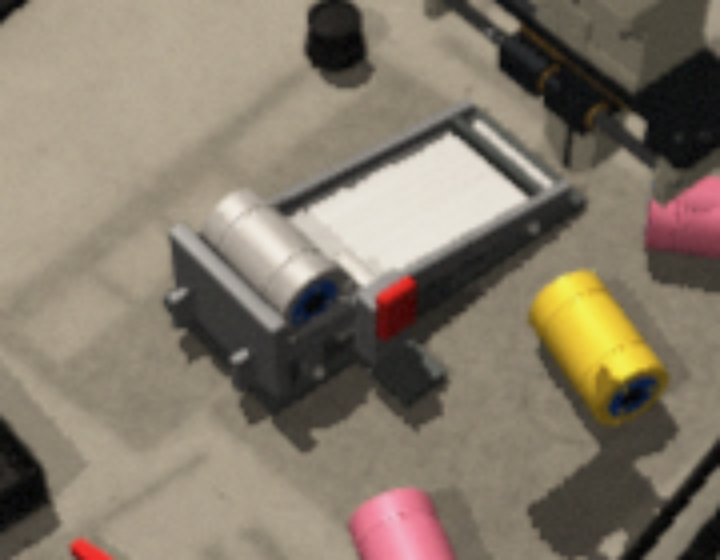

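View pics/s14.png

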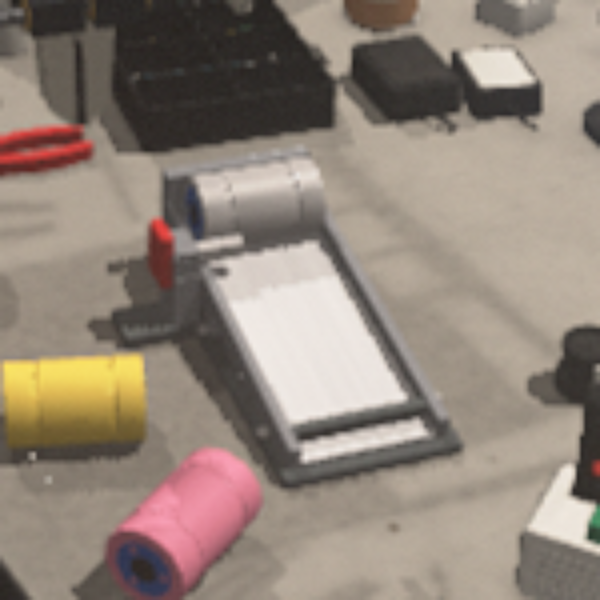

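```bash
python3 -c "
from bench import arm
print(arm.sign_off())"
```

```text
the job is handed in; nothing more can be done
None
```

The steel roller is in the seat against the stop and the bolt is home behind it. I handed the job in at about 12 s, with no verdict reported. I pushed the roller up the ramp at about 40–50 mm/s with the closed fingertips, and it stayed against the fingers until it dropped over the crest. Then I pushed the red plate until it stopped hard, with about 21 N on the tool.

**Last checks:**
- **Roller:** the side camera puts its centre about 1 mm from the seat along the ramp, with its axis within 0.01 rad of straight across.
- **Disagreement:** the scene camera's roller fit read 82 mm along the ramp (the seat is at 76.5 mm) and 0.10 rad of tilt. I put that down to points from the stop plate getting into the fit. The pictures show the roller square and against the stop.
- **Bolt:** the plate moved about 27–28 mm and sits against its bearing block, with the bar across the channel behind the roller. I judged it home from that and the hard stop, since I couldn't read the joint value directly.
- **Clearance:** the hand finished about 200 mm above the bench, touching nothing. I saw no bystander or look-alike moved in the pictures, but did not measure them.

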